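Hold down the recessed reset button of the house-control station

TASK

The house-control station on the credenza has frozen. Draw the stylus up out of its stand, reach its nib through the red-ringed aperture on top of the station and press the recessed reset button all the way down. Finish while still gripping the stylus and holding the button fully down, and leave the orb, the bowl, the clamp with the picture stand and the stylus's stand where they are.

Things in the scene. Friction and masses are not known exactly. Their poses are not given: they have to be found in the camera images.
- station: House-control station, fixed to the top: a dark touch panel 112 mm x 184 mm that leans back on a white rear module 56 mm deep (x), 170 mm wide (y) and 50 mm high with a flat level top. The whole is about 165 mm deep and 184 mm wide; no part is higher than 55 mm. Origin on the surface near the middle of the footprint; x points from the low front edge of the panel (95 mm along -x) to the rear module (centred 40 mm along +x), z up.
- reset_aperture (a point): Centre of the red-ringed round aperture, level with the flat top of the rear module (50 mm above the surface; in the station's frame at x 40 mm, y 45 mm). The red ring is a funnel that stands 1 mm proud: about 14 mm wide inside at its mouth, narrowing over 7 mm to a straight vertical throat 9 mm in diameter. The white button's flat top lies 10 mm below this point and fills the throat. z up.
- reset_button (a joint): The recessed reset button, m: 0 up, 0.004 fully down (its top is then 14 mm below the aperture point). It moves straight down; spring 2 N at the start of the travel, 4 N fully down; it springs back when let go.
- stylus: Stylus 150 mm long, standing upright in the stand, 40 g. Origin at the very tip of the nib; z runs along the stylus from the nib to the blunt end. Nib: steel, 4.5 mm in diameter with a round end, 20 mm long, then a short brass cone; from 30 mm to 150 mm above the tip a round black barrel 11 mm in diameter with a brass band near the blunt end.
- pen_stand: Stand for the stylus: square dark wooden block 60 mm x 60 mm x 55 mm high with a brass band, weighted to 0.9 kg, loose. Origin at the centre of its underside, z up. A vertical bore 12.5 mm in diameter and 50 mm deep in the middle of its top holds the stylus nib down, so that 100 mm of the stylus stands out above the block.
- orb: Bystander: solid glass orb 86 mm in diameter on a small brass foot, 89 mm high. Origin at the centre of its underside.
- bowl: Bystander: grey ceramic bowl, 130 mm in diameter, 55 mm high. Origin at the centre of its underside.
- clamp: Bystander: small steel bench clamp (base 130 mm x 60 mm) that grips a wooden picture stand upright, 145 mm high in all. Origin on the surface under the jaws; the screw handle reaches 100 mm along its +x.
There are look-alikes about, which are no part of the job. Of the things that look like the pen_stand, the middle-sized one is meant.

How it is judged:
On the way, in this order (a step that is already met when the one before it is completed fails the run):
1. the stylus is drawn clear out of its stand, held in the fingers (z of stylus in the frame of pen_stand above 0.058 m and contact force between the fingers and stylus above 1 N), for 0.1 s.
2. the nib has entered the aperture of the station (z of stylus in the frame of reset_aperture below -0.005 m and horizontal distance between stylus and reset_aperture below 0.005 m and contact force between the fingers and stylus above 1 N), for 0.05 s.
At the end, for the whole second after the job is handed in: The stylus, still gripped between the fingers by its barrel, has its nib through the aperture (within 5 mm of the axis, at least 11 mm deep) and holds the reset button down by at least 3.2 mm of its 4 mm with more than 2 N; the stand is upright (value of joint reset_button above 0.0032 m and contact force between stylus and station above 2 N and z of stylus in the frame of reset_aperture below -0.011 m and horizontal distance between stylus and reset_aperture below 0.005 m and contact force between the fingers and stylus above 2 N and z of the grasp point in the frame of stylus below 0.155 m and angle between pen_stand's own z axis and vertical below 0.1 rad); the arm keeps its last pose, push and grip.
It fails at once if the orb is moved by more than 20 mm (distance of orb from where it was at the start of the episode above 0.02 m).
It fails at once if the bowl is moved by more than 20 mm (distance of bowl from where it was at the start of the episode above 0.02 m).
It fails at once if the clamp is moved by more than 20 mm (distance of clamp from where it was at the start of the episode above 0.02 m).
It fails at once if the stylus's stand is moved by more than 30 mm or tipped (distance of pen_stand from where it was at the start of the episode above 0.03 m or angle between pen_stand's own z axis and vertical above 0.35 rad).
It also fails if it takes over 38 s, if anything falls off the work surface, if the arm or the gripper's body presses on something with over 40 N, if the wrist force passes 120 N, or if a joint passes its speed limit or range.

ROBOT

A 6-joint arm with a two-finger parallel gripper is mounted at the origin on the work surface. World frame = base frame: x ahead of the robot, y to its left, z up, the work surface at z = 0. Lengths are in m, angles in rad, forces in N, time in s.
With the tool pointing down it reaches from about 0.25 to 0.8 m from the base axis. Payload 8.5 kg.
Tool frame: the origin (TCP) lies at the very end of the fingers, on their centre line; the grasp point (between the pads) lies 19 mm behind it; z points along the fingers, y is the line along which they close (so a half turn about z gives the same grasp; the last joint's range is limited). The gripper opens to 85 mm and grips with 20 to 120 N. Pads are 22 mm wide; open, the fingers measure 114 mm over their backs; the gripper's body (76 mm by 85 mm) begins 54 mm behind the grasp point. The pads swing forward as they close: fully open they stand 13 mm farther back than shut.
Start: joints at [-1.338, 0.238, -0.013, 1.319, 0, 1.571], TCP at [0.121, -0.511, 0.2] pointing down, gripper open.
Joint ranges: [-2.66, 2.66], [-1.03, 1.9], [-1.14, 1.46], [-1.82, 2.27], [-1.45, 1.34], [-3.14, 3.14]. Speed limits (rad/s): [2.22, 2.22, 2.79, 3.14, 3.14, 3.14].

INTERFACE

Orientations are given as [roll, pitch, yaw] about the fixed x, y, z axes, in that order (R = Rz(yaw) Ry(pitch) Rx(roll)).
In Python, from workcell import env, viewer gives the robot as it stands.
- The arm moves only by the tool play_rows, never from a script. Its argument "commands" is a list of rows, each a list of 2 entries, a list of its own where there are three numbers: the shift along the tool's x, y, z in units of 30 mm (1.0 is 30 mm), then the turn about the tool's z in rad. A call has 1 to 20 rows; each row shifts and turns the commanded pose from where the row before left it, along the tool's axes as they then stand; what a row does not reach is not made up. A row lasts 1/8 s, in which the tool goes at most 62.5 mm and 10.7 degrees, less where a joint would pass 70% of its speed; a pose out of reach is approached as far as the arm can. A call is refused whole if a number of a shift passes 1 or a number of a turn 0.188, either way. A call with a gripper value outside its range is refused whole. "gripper" is the gripper command: -1 is fully open, 1 is shut, values between are in proportion, set as the call begins (left out, the last holds). The fingers move at their own pace and stop on an object; "newtons" is the grip in N (left out, the last holds). Time passes only in rows, so rows that do not move let the fingers close. It gives the time, the measured TCP pose, the force, the opening and the grip force at its end, in the units of the state.
- env.get_state(): the state, without advancing time (a new reading comes with each control period).
- viewer.read_camera(name): name is "scene" or "top"; returns the picture (480x640x3 uint8, blue, green, red); there is no depth.
- viewer.get_calibration(name): a dict with "camera_matrix" (3x3 intrinsics, pixels), "distortion" ([k1, k2, p1, p2, k3] as OpenCV has them; the pictures are not rectified), "origin" and "orientation" of the camera in the world. Camera axes: x right, y down, z forward; pixel columns grow to the right and rows downward; lengths in m; the calibration is good to about 2 mm. A picture is of the moment at which its call begins. get_calibration takes no time and is no camera call.
- env.sign_off(): hands the job in; it is judged then, once.
The state is a dict: "clock": time; "joint_pos": joint angles; "qd": joint speeds; "effort": joint torques, N m; "tcp_pos": TCP position; "orientation": TCP orientation; "contact_force": force on the tool from outside, world axes, zero at the start; "moment": the same for the moment, N m; "finger_gap": finger opening in m; "grip_force": force on a finger pad.
Only numpy, scipy, OpenCV 4.12 (cv2) and the standard library are available. Lean on these libraries where they do the work, as an engineer would, in place of code of your own. Each camera call takes 0.05 s, during which the arm holds its last target. There are 200 camera calls.

## Working session

There is one attempt and no reset: what is moved stays moved. The work goes in short steps, Python scripts to look and compute and a tool call to move; the robot and the scene stay as the last step left them, time stands still between calls to the robot, and variables do not carry over. Pictures are saved under pics/ and viewed, at most 10 in all, crops included, and the job is handed in when it is done.

Besides the shell and the picture viewer there is one more tool, called by a JSON object that holds its "fn" and its "kwargs". play_rows: Moves the arm, as the interface text tells. Its arguments: {"type":"object","properties":{"commands":{"type":"array","items":{"type":"array"}},"gripper":{"type":"number"},"newtons":{"type":"number"}},"required":["commands"]}

```bash
mkdir -p pics; python3 - <<'E'
from workcell import env, viewer
import cv2
for n in("scene","top"):
    cv2.imwrite(f"pics/{n}0.png",viewer.read_camera(n)); print(n,viewer.get_calibration(n))
print(env.get_state())
E
```

```text
scene {'camera_matrix': array([[451.38043118,   0.        , 313.88584384],
       [  0.        , 451.38043118, 231.89629233],
       [  0.        ,   0.        ,   1.        ]]), 'distortion': array([-0.10307193,  0.        ,  0.        ,  0.        ,  0.        ]), 'origin': array([1.25042795, 0.07413475, 0.94220091]), 'orientation': array([-2.49597919, -0.00493055,  1.7157617 ])}
top {'camera_matrix': array([[457.05198451,   0.        , 308.94877292],
       [  0.        , 457.05198451, 234.87405409],
       [  0.        ,   0.        ,   1.        ]]), 'distortion': array([0.02136236, 0.        , 0.        , 0.        , 0.        ]), 'origin': array([0.5249205 , 0.0063721 , 1.18499509]), 'orientation': array([-3.07323413,  0.00957006, -1.55616632])}
{'clock': 0.1, 'joint_pos': array([-1.33798969e+00,  2.38733517e-01, -1.41952245e-02,  1.31917927e+00,
        2.06749949e-05,  1.57079289e+00]), 'qd': array([ 0.00058183, -0.00105055,  0.00267197, -0.0004097 ,  0.00144869,
        0.00116977]), 'effort': array([-8.71880275e-04, -5.39719570e+01,  3.46999919e+01,  1.33885135e-02,
        2.16460961e-06,  2.69277336e-06]), 'tcp_pos': array([ 0.1210325 , -0.5104274 ,  0.19902541]), 'orientation': array([-3.14028097e+00, -2.06794817e-05,  2.32810045e-01]), 'contact_force': array([ 0.19303512, -0.44937813,  0.02012961]), 'moment': array([ 0.04077586, -0.06161058, -0.03285356]), 'grip_force': 0.0, 'finger_gap': 0.08521399720702277}
```

View pics/scene0.png

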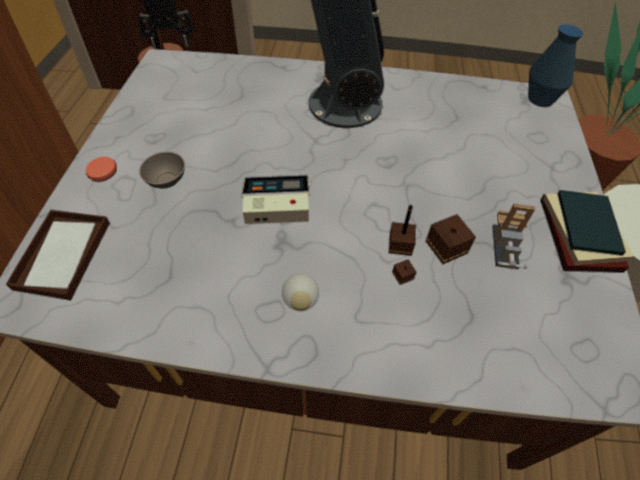

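View pics/top0.png

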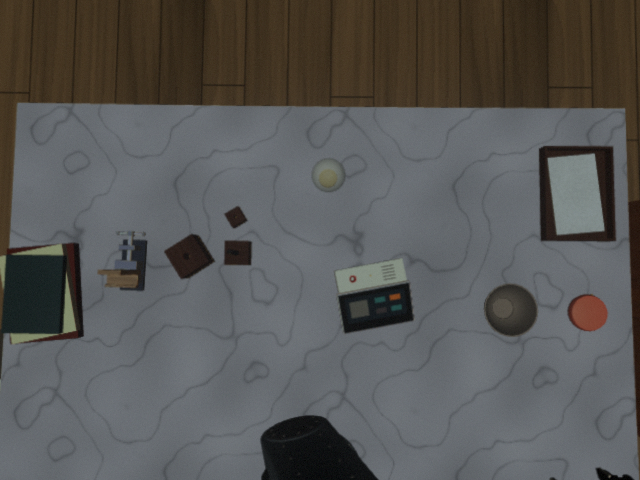

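The middle stand, with the stylus in it, is at top (238,252) and scene (402,238). The red ring is at top (352,279) and scene (293,202). Now I'll locate both by mask.

```bash
cat > h.py <<'E'
import numpy as np, cv2
from scipy.spatial.transform import Rotation as R
from workcell import env, viewer
def ray(n,uv):
    c=viewer.get_calibration(n)
    p=cv2.undistortPoints(np.array([[uv]],float),c["camera_matrix"],c["distortion"])[0,0]
    return c["origin"],R.from_euler("xyz",c["orientation"]).apply([p[0],p[1],1.])
def plane(n,uv,z):
    o,d=ray(n,uv); return o+d*(z-o[2])/d[2]
def tri(a,b):
    (o,d),(p,e)=ray("top",a),ray("scene",b)
    s=np.linalg.lstsq(np.c_[d,-e],p-o,rcond=None)[0]
    x,y=o+d*s[0],p+e*s[1]; return (x+y)/2,np.linalg.norm(x-y)
def proj(n,P):
    c=viewer.get_calibration(n); r=R.from_euler("xyz",c["orientation"]).as_matrix()
    rv=cv2.Rodrigues(r.T)[0]
    return cv2.projectPoints(np.array([P],float),rv,-r.T@c["origin"],c["camera_matrix"],c["distortion"])[0][0,0]
def blobs(m,x0,y0,x1,y1,mina=3):
    w=np.zeros_like(m); w[y0:y1,x0:x1]=m[y0:y1,x0:x1]
    return [c for c in zip(*[q[1:] for q in cv2.connectedComponentsWithStats(w)[2:]],*[[*cv2.connectedComponentsWithStats(w)[2][1:,4]]]) if c[2]>=mina] if 0 else \
      [(tuple(ce.round(1)),tuple(int(v) for v in s)) for s,ce in list(zip(*cv2.connectedComponentsWithStats(w)[2:]))[1:] if s[4]>=mina]
E
python3 - <<'E'
from h import *
im={n:cv2.imread(f"pics/{n}0.png") for n in("top","scene")}
def red(i):
    i=i.astype(int); return ((i[...,2]-np.maximum(i[...,0],i[...,1]))>40).astype(np.uint8)
def dark(i,t): return (i.max(2)<t).astype(np.uint8)
print("red top",blobs(red(im["top"]),330,255,410,300)); print("red sc",blobs(red(im["scene"]),240,190,312,215))
print("blk sc",blobs(dark(im["scene"],45),398,198,420,235))
print("stand top",blobs(dark(im["top"],95),218,230,262,272,50)); print("blk top",blobs(dark(im["top"],32),218,230,262,272))
m=dark(im["top"],95); w=np.zeros_like(m); w[230:272,218:262]=m[230:272,218:262]
print(cv2.minAreaRect(cv2.findNonZero(w)))
a=cv2.resize(im["top"][225:325,215:415],None,fx=4,fy=4,interpolation=cv2.INTER_CUBIC)
b=cv2.resize(im["scene"][170:270,235:435],None,fx=4,fy=4,interpolation=cv2.INTER_CUBIC)
cv2.imwrite("pics/crop0.png",cv2.resize(np.vstack([a,b]),None,fx=.75,fy=.75))
E
```

```text
red top [((np.float64(354.2), np.float64(278.5)), (353, 276, 3, 6, 10)), ((np.float64(394.6), np.float64(296.3)), (390, 294, 10, 6, 44))]
red sc [((np.float64(292.4), np.float64(201.4)), (290, 200, 6, 4, 21))]
blk sc [((np.float64(406.1), np.float64(221.6)), (401, 206, 11, 28, 99))]
stand top [((np.float64(237.3), np.float64(252.6)), (221, 240, 31, 26, 732))]
blk top [((np.float64(248.8), np.float64(253.2)), (248, 242, 3, 22, 34)), ((np.float64(232.9), np.float64(251.8)), (227, 249, 12, 7, 54))]
((235.0, 255.5), (31.0, 32.0), 90.0)
```

View pics/crop0.png

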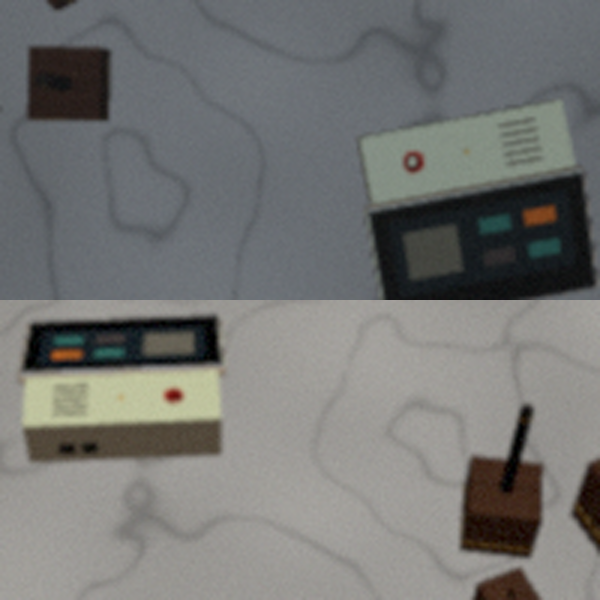

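The ring shows clearly in both views (top ≈ (352.7,278.7), scene ≈ (292.7,201.7)). The stylus runs from about (404.3,233.3) to (410.7,206) in scene.

```bash
python3 - <<'E'
from h import *
np.set_printoptions(precision=4,suppress=True)
print("ring",plane("top",(352.7,278.7),.051),plane("scene",(292.7,201.7),.051),tri((352.7,278.7),(292.7,201.7)))
print("stand top",plane("top",(237,252.7),.055))
print("sty base scene",plane("scene",(404.3,233),.055),"end",plane("scene",(410.6,206.3),.155))
print("sty end top",plane("top",(228.3,251.5),.155))
# station edges for yaw; other things
for n,p in dict(bigstand=(188,256),clamp=(120,270),orb=(328,176),small=(235,217)).items(): print(n,plane("top",p,.03))
a,b=plane("top",(215+360/3,225+138/3),.05),plane("top",(215+562/3,225+100/3),.05); print("rear edge",a,b)
for P in [(.5,.2,.055),(.5,.2,.155)]: print(proj("top",P),proj("scene",P))
E
```

```text
ring [ 0.4955 -0.0912  0.051 ] [ 0.4962 -0.0873  0.051 ] (array([ 0.4953, -0.0894,  0.0498]), np.float64(0.0037729598321534284))
stand top [0.5554 0.1957 0.055 ]
sty base scene [0.5588 0.2032 0.055 ] end [0.5574 0.2013 0.155 ]
sty end top [0.5552 0.1986 0.155 ]
bigstand [0.546  0.3235 0.03  ]
clamp [0.5084 0.4935 0.03  ]
orb [ 0.7552 -0.0279  0.03  ]
small [0.6467 0.2072 0.03  ]
rear edge [ 0.5138 -0.0474  0.05  ] [ 0.5475 -0.2134  0.05  ]
[234.6617 275.168 ] [403.5794 214.6002]
[227.0154 276.0447] [410.3661 187.9894]
```

{"fn": "play_rows", "kwargs": {"commands": [[[0,0,0],-0.116],[[0,0,0],-0.116],[[0.6,-0.98,0],0],[[0.6,-0.98,0],0],[[0.6,-0.98,0],0],[[0.6,-0.98,0],0],[[0.6,-0.98,0],0],[[0.6,-0.98,0],0],[[0.6,-0.98,0],0],[[0.6,-0.98,0],0],[[0.6,-0.98,0],0],[[0.6,-0.98,0],0],[[0.6,-0.98,0],0],[[0.6,-0.98,0],0],[[0.6,-0.98,0],0],[[0.6,-0.98,0],0],[[0.6,-0.98,0],0],[[0.6,-0.98,0],0],[[0.6,-0.98,0],0],[[0.6,-0.98,0],0]], "gripper": -1, "newtons": 50}}

```text
clock: 2.6
tcp_pos: [0.1776, 0.095, 0.1996]
orientation: [-3.133, -0.0, 0.476]
contact_force: [0.2, 0.9, -0.4]
finger_gap: 0.0854
grip_force: 0.0
```

{"fn": "play_rows", "kwargs": {"commands": [[[0,0,0],0.159],[[0,0,0],0.159],[[0,0,0],0.159],[[0,0,0],0]]}}

```text
clock: 3.1
tcp_pos: [0.1899, 0.0262, 0.1996]
orientation: [-3.079, 0.013, 0.027]
contact_force: [-1.3, 0.1, 0.6]
finger_gap: 0.0855
grip_force: 0.0
```

{"fn": "play_rows", "kwargs": {"commands": [[[0.9,0,0],0.0],[[0.9,0,0],0],[[0.9,0,0],0],[[0.9,0,0],0],[[0.9,-0.5,0],0],[[0.9,-0.5,0],0],[[0,0,0],0],[[0,0,0],0]]}}

```text
clock: 4.1
tcp_pos: [0.3507, 0.045, 0.1994]
orientation: [-3.063, 0.014, 0.053]
contact_force: [-0.7, -0.0, -0.2]
finger_gap: 0.0857
grip_force: 0.0
```

```bash
cat >> h.py <<'E'
def rel(target,R0=None):
    s=env.get_state(); r=R0 if R0 is not None else R.from_euler("xyz",s["orientation"])
    return r.inv().apply(np.array(target)-s["tcp_pos"])/.03
E
python3 - <<'E'
from h import *
np.set_printoptions(precision=4,suppress=True)
s=env.get_state(); r=R.from_euler("xyz",s["orientation"]); print(s["joint_pos"],s["qd"],s["orientation"]); M=r.as_matrix(); print(M)
# turn t about tool z so that y axis z-comp = 0
for t in np.unwrap([np.arctan2(M[2,1],M[2,0])]): 
  for k in (0,np.pi,-np.pi):
    q=r*R.from_euler("z",t+k); print(t+k,q.as_matrix().round(3).tolist(), rel([.3507,.045,.2]), rel([.556,.199,.2],q))
E
```

```text
[ 0.0525 -0.0469 -0.3419  1.2902  0.0784  3.1409] [-0.0122 -0.0153 -0.0065 -0.0002  0.0009 -0.0003] [-3.0632  0.0144  0.0532]
[[ 0.9985  0.0518 -0.0185]
 [ 0.0531 -0.9956  0.0775]
 [-0.0144 -0.0783 -0.9968]]
-1.7523637627163868 [[-0.231, 0.973, -0.018], [0.97, 0.232, 0.077], [0.08, -0.0, -0.997]] [-0.0019 -0.0023 -0.0203] [3.3972 7.8462 0.2509]
1.3892288908734063 [[0.231, -0.973, -0.018], [-0.97, -0.232, 0.077], [-0.08, -0.0, -0.997]] [-0.0019 -0.0023 -0.0203] [-3.3972 -7.8462  0.2509]
-4.89395641630618 [[0.231, -0.973, -0.018], [-0.97, -0.232, 0.077], [-0.08, 0.0, -0.997]] [-0.0019 -0.0023 -0.0203] [-3.3972 -7.8462  0.2509]
```

Joint 6 ran into its upper limit, and that caused the tilt. I'll turn it back towards mid-range and see whether the tilt clears.

{"fn": "play_rows", "kwargs": {"commands": [[[0,0,0],-0.18],[[0,0,0],-0.18],[[0,0,0],-0.18],[[0,0,0],-0.18],[[0,0,0],-0.18],[[0,0,0],-0.18],[[0,0,0],-0.18],[[0,0,0],-0.18],[[0,0,0],-0.18],[[0,0,0],0]]}}

```text
clock: 5.35
tcp_pos: [0.3508, 0.0445, 0.1998]
orientation: [-3.132, -0.079, 1.669]
contact_force: [0.4, -0.1, -0.2]
finger_gap: 0.0854
grip_force: 0.0
```

```bash
python3 - <<'E'
from h import *
np.set_printoptions(precision=4,suppress=True)
s=env.get_state(); r=R.from_euler("xyz",s["orientation"]); M=r.as_matrix(); print(s["joint_pos"],s["orientation"],"\n",M,np.arctan2(M[2,1],M[2,0])+np.pi)
print(rel([.556,.199,.2]))
E
```

```text
[ 0.051  -0.0484 -0.3421  1.2901  0.0785  1.5222] [-3.1324 -0.079   1.6695] 
 [[-0.0982  0.995  -0.0169]
 [ 0.992   0.0993  0.0777]
 [ 0.079  -0.0092 -0.9968]] 3.026135531407519
[4.4381 7.3169 0.2789]
```

```bash
python3 - <<'E'
from h import *
np.set_printoptions(precision=4,suppress=True)
s=env.get_state(); q=R.from_euler("xyz",s["orientation"])*R.from_euler("z",-.115)
print(q.as_matrix()); a=rel([.5563,.2015,.2],q); print(a,a/10); print(q.inv().apply([0,0,-.107])/.03)
E
```

```text
[[-0.2118  0.9772 -0.0169]
 [ 0.9741  0.2124  0.0777]
 [ 0.0795 -0.     -0.9968]]
[3.6483 7.8053 0.2852] [0.3648 0.7805 0.0285]
[-0.2835  0.0001  3.5554]
```

{"fn": "play_rows", "kwargs": {"commands": [[[0,0,0],-0.115],[[0.365,0.78,0.028],0],[[0.365,0.78,0.028],0],[[0.365,0.78,0.028],0],[[0.365,0.78,0.028],0],[[0.365,0.78,0.028],0],[[0.365,0.78,0.028],0],[[0.365,0.78,0.028],0],[[0.365,0.78,0.028],0],[[0.365,0.78,0.028],0],[[0.365,0.78,0.028],0],[[0,0,0],0],[[0,0,0],0]]}}

```text
clock: 6.98
tcp_pos: [0.556, 0.2012, 0.1998]
orientation: [-3.14, -0.08, 1.783]
contact_force: [-0.6, -0.7, -0.3]
finger_gap: 0.0857
grip_force: 0.0
```

```bash
python3 - <<'E'
from h import *
np.set_printoptions(precision=4,suppress=True)
s=env.get_state(); print(s["tcp_pos"],s["orientation"],s["joint_pos"]); print(rel([.5563,.2015,.093]))
i=viewer.read_camera("scene"); print(proj("scene",s["tcp_pos"]))
cv2.imwrite("pics/s1.png",cv2.resize(i[120:270,310:510],None,fx=3,fy=3,interpolation=cv2.INTER_CUBIC))
E
```

```text
[0.556  0.2012 0.1998] [-3.1403 -0.0795  1.7833] [0.3019 0.3477 0.1402 1.3574 0.0793 1.6603]
[-0.2758  0.0165  3.5507]
[414.0576 192.7789]
```

View pics/s1.png

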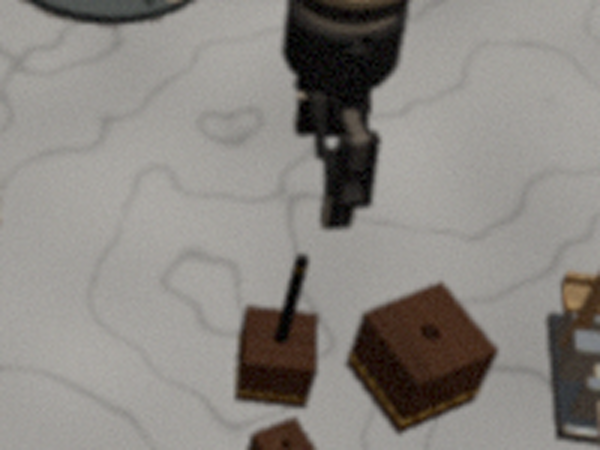

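```bash
python3 - <<'E'
from h import *
s=env.get_state(); M=R.from_euler("xyz",s["orientation"]).as_matrix()
for d in(.043,.05,.057): print(proj("scene",s["tcp_pos"]+M@[0,d,-.013]), "edges",[proj("scene",s["tcp_pos"]+M@[e,d,-.013]).round(1) for e in(-.011,.011)])
print(proj("scene",(.556,.2,.155)),proj("scene",(.556,.2,.055)))
E
```

```text
[418.68268459 203.64482771] edges [array([413.6, 204.1]), array([423.8, 203.1])]
[419.36530894 206.1420555 ] edges [array([414.3, 206.6]), array([424.5, 205.6])]
[420.05320354 208.66144344] edges [array([414.9, 209.2]), array([425.2, 208.2])]
[410.03366639 205.78603379] [403.01997152 231.96051019]
```

The finger tip appears about 10 px higher than predicted, so I'll check with both views and draw the predicted points.

```bash
python3 - <<'E'
from h import *
s=env.get_state(); M=R.from_euler("xyz",s["orientation"]).as_matrix()
out=[]
for n,(x0,y0) in dict(scene=(350,130),top=(170,200)).items():
    i=viewer.read_camera(n); c=i[y0:y0+120,x0:x0+120]
    c=np.clip(c.astype(float)*1.6+25,0,255).astype(np.uint8)
    c=cv2.resize(c,None,fx=3.3,fy=3.3,interpolation=cv2.INTER_CUBIC)
    for P,col in((M@[0,0,0],(0,0,255)),(M@[0,.043,-.013],(0,255,0)),(M@[0,-.043,-.013],(255,255,0)),(M@[0,.057,-.013],(0,255,0)),(M@[0,-.057,-.013],(255,255,0))):
        p=(proj(n,s["tcp_pos"]+P)-[x0,y0]+.5)*3.3; cv2.circle(c,tuple(int(v) for v in p),3,col,-1)
    out.append(c)
cv2.imwrite("pics/chk.png",np.hstack(out))
E
```

```text
(no output)
```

View pics/chk.png

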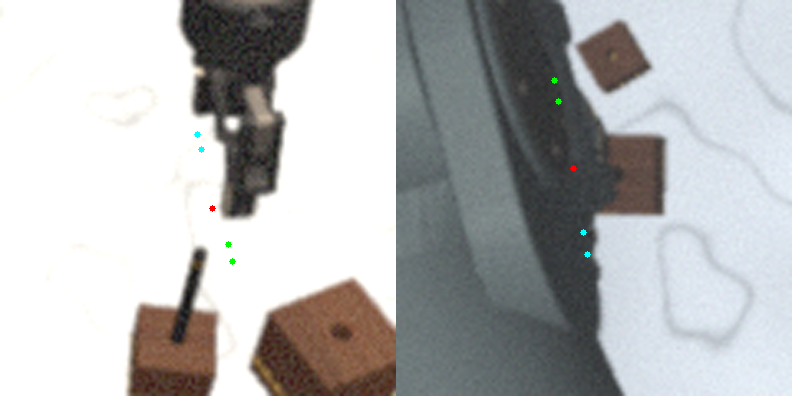

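{"fn": "play_rows", "kwargs": {"commands": [[[0,0,0],0],[[0,0,0],0],[[0,0,0],0],[[0,0,0],0],[[0,0,0],0],[[0,0,0],0]], "gripper": 1}}

```text
clock: 7.88
tcp_pos: [0.5568, 0.2014, 0.2]
orientation: [-3.141, -0.08, 1.785]
contact_force: [-0.2, -0.5, -0.2]
finger_gap: 0.0001
grip_force: 0.0
```

```bash
python3 - <<'E'
from h import *
s=env.get_state(); print(s["finger_gap"]); M=R.from_euler("xyz",s["orientation"]).as_matrix()
out=[]
for n,(x0,y0) in dict(scene=(350,130),top=(170,200)).items():
    i=viewer.read_camera(n); c=i[y0:y0+120,x0:x0+120]
    c=np.clip(c.astype(float)*1.6+25,0,255).astype(np.uint8)
    c=cv2.resize(c,None,fx=3.3,fy=3.3,interpolation=cv2.INTER_CUBIC)
    for P,col in((M@[0,0,0],(0,0,255)),(M@[0,0,-.073],(0,255,0))):
        p=(proj(n,s["tcp_pos"]+P)-[x0,y0]+.5)*3.3; cv2.circle(c,tuple(int(v) for v in p),3,col,-1)
    out.append(c)
cv2.imwrite("pics/chk2.png",np.hstack(out))
E
```

```text
0.00011391273710295715
```

View pics/chk2.png

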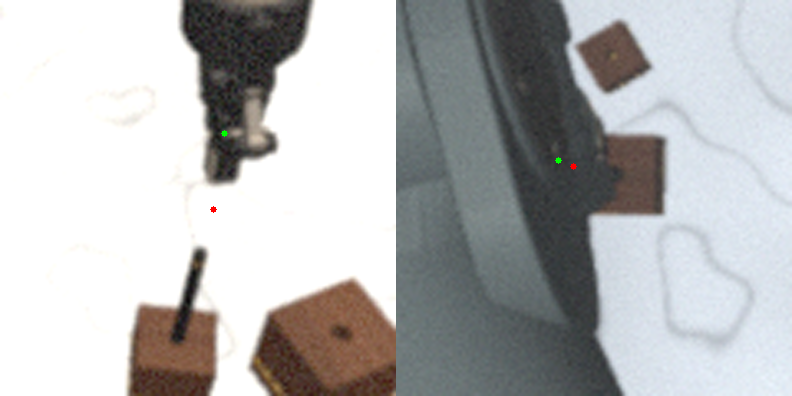

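```bash
python3 - <<'E'
from h import *
s=env.get_state()
i=viewer.read_camera("scene"); b=cv2.imread("pics/scene0.png")
d=np.abs(i.astype(int)-b).max(2)
cv2.imwrite("pics/s2.png",i)
print(d[176:206:2,404:430:2])
for y in (184,186,188): print(y,plane("scene",(416.7,y),.2),[z for z in np.arange(.19,.26,.005) if abs(plane("scene",(416.7,y),z)[0]-.5568)<.003])
E
```

```text
[[  9   4   2   7  72 105 127 149 151 136 135 135 130]
 [  8   9   6   4  84 102 133 140 153 114  52  52  39]
 [  3   4   3  11  98 101 144 129 144  77   3   7   7]
 [  7   5   8   2  73 106 146 144 130  57   8  10  11]
 [  7   5   6   2  36  94 115 106 101  28  10   9   9]
 [  7   6   7   8   2  25  13   7   7   4   9   2   6]
 [  3   7   1   5   5   7   4   4  10   5  10   6   5]
 [  5   7  10   4   7   4   9   6   4  11   4   6   6]
 [  9   7   4   7   6   7  10   4   4   8   5   9   3]
 [ 11   3   5   3   4   7   4   6   4   5  10   6   5]
 [  9   9   3   6   7   7   3   5   5   9   7   7  10]
 [  2   7   6   6  10   5   4   6   5   4   7   6   8]
 [  7   3   4  11   8  11   6  10   6   4   6   4   6]
 [  8  10   6   5   2   8  10   9  11   6   1   4   9]
 [  4   8   4   7   3   6   4   3   8   6  16   2  10]]
184 [0.52834518 0.20694487 0.2       ] [np.float64(0.23000000000000004)]
186 [0.53454826 0.20697043 0.2       ] [np.float64(0.22000000000000003), np.float64(0.22500000000000003)]
188 [0.54070425 0.20699677 0.2       ] [np.float64(0.21500000000000002)]
```

```bash
python3 - <<'E'
from h import *
p=np.array([.121,-.5105,.199]); M=R.from_euler("xyz",[-3.1403,0,.2328]).as_matrix()
print("base",proj("scene",(0,0,0)),"tcp0",proj("scene",p),[proj("scene",p+M@[0,d,-.013]).round(1) for d in(-.057,-.043,.043,.057)], "body", [proj("scene",p+M@[0,d,-.073]).round(1) for d in(-.04,.04)])
i=cv2.imread("pics/scene0.png"); c=cv2.resize(i[0:80,120:220],None,fx=6,fy=6,interpolation=cv2.INTER_CUBIC)
j=cv2.resize(cv2.imread("pics/top0.png")[400:480,540:640],None,fx=6,fy=6,interpolation=cv2.INTER_CUBIC)
print("top",proj("top",p),[proj("top",p+M@[0,d,-.013]).round(1) for d in(-.057,-.043,.043,.057)])
cv2.imwrite("pics/st.png",cv2.resize(np.vstack([c,j]),None,fx=.6,fy=.6)*1)
E
```

```text
base [344.41552    104.09939802] tcp0 [173.85394836  60.06226878] [array([192. ,  54.9]), array([187.3,  55.2]), array([158.5,  57.3]), array([153.9,  57.6])] body [array([182.1,  36.8]), array([154.5,  38.9])]
top [562.05223148 467.14309298] [array([538. , 475.9]), array([544.8, 474.5]), array([586.4, 465.5]), array([593.2, 464.1])]
```

View pics/st.png

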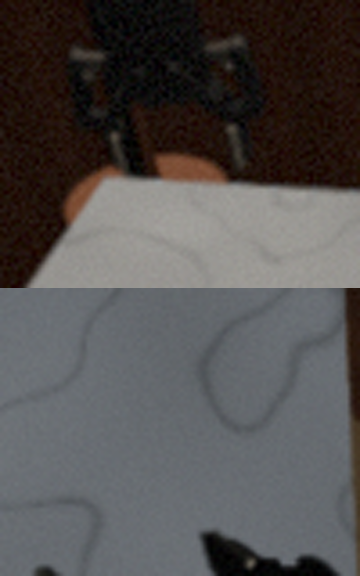

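{"fn": "play_rows", "kwargs": {"commands": [[[0,0,0],0],[[0,0,0],0],[[0,0,0],0],[[0,0,0],0],[[0,0,0],0],[[-0.037,0,0.465],0],[[-0.037,0,0.465],0],[[-0.037,0,0.465],0],[[-0.037,0,0.465],0],[[-0.037,0,0.465],0],[[-0.037,0,0.465],0],[[-0.037,0,0.465],0],[[-0.037,0,0.465],0],[[0,0,0],0]], "gripper": -1}}

```text
clock: 9.78
tcp_pos: [0.556, 0.2012, 0.0867]
orientation: [-3.139, -0.08, 1.785]
contact_force: [0.4, -0.7, -0.2]
finger_gap: 0.0853
grip_force: 0.0
```

```bash
python3 - <<'E'
from h import *
s=env.get_state(); print(s["tcp_pos"],s["contact_force"]); M=R.from_euler("xyz",s["orientation"]).as_matrix()
out=[]
for n,(x0,y0) in dict(scene=(350,130),top=(170,200)).items():
    i=viewer.read_camera(n); c=i[y0:y0+120,x0:x0+120]
    c=np.clip(c.astype(float)*1.6+25,0,255).astype(np.uint8)
    c=cv2.resize(c,None,fx=3.3,fy=3.3,interpolation=cv2.INTER_CUBIC)
    for P,col in((M@[0,0,0],(0,0,255)),(M@[0,.043,-.013],(0,255,0)),(M@[0,-.043,-.013],(0,255,0))):
        p=(proj(n,s["tcp_pos"]+P)-[x0,y0]+.5)*3.3; cv2.circle(c,tuple(int(v) for v in p),3,col,-1)
    out.append(c)
cv2.imwrite("pics/chk3.png",np.hstack(out))
E
```

```text
[0.55604084 0.2012037  0.08674168] [ 0.36551844 -0.70210666 -0.23655775]
```

View pics/chk3.png

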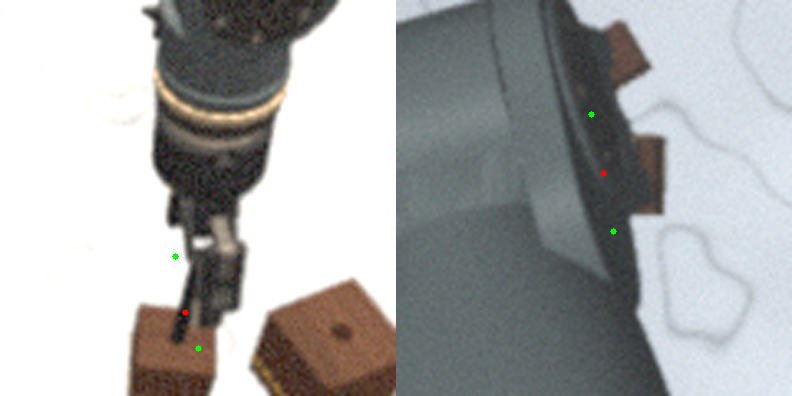

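{"fn": "play_rows", "kwargs": {"commands": [[[-0.1,-0.02,-0.01],0],[[0,0,0],0],[[0,0,0],0],[[0,0,0],0],[[0,0,0],0],[[0,0,0],0],[[0,0,0],0]], "gripper": 1, "newtons": 50}}

```text
clock: 10.75
tcp_pos: [0.5568, 0.1984, 0.0881]
orientation: [-3.141, -0.08, 1.785]
contact_force: [0.5, 0.5, 1.8]
finger_gap: 0.0093
grip_force: 48.6
```

{"fn": "play_rows", "kwargs": {"commands": [[[0.04,0,-0.5],0],[[0.04,0,-0.5],0],[[0.04,0,-0.5],0],[[0.04,0,-0.5],0],[[0.04,0,-0.5],0],[[0.04,0,-0.5],0],[[0,0,0],0],[[0,0,0],0]]}}

```text
clock: 11.75
tcp_pos: [0.5567, 0.1984, 0.178]
orientation: [-3.141, -0.08, 1.785]
contact_force: [-0.2, 0.5, -0.4]
finger_gap: 0.0097
grip_force: 48.8
```

```bash
python3 - <<'E'
from h import *
np.set_printoptions(precision=3,suppress=True)
s=env.get_state(); print(s["tcp_pos"],s["orientation"],s["contact_force"]); M=R.from_euler("xyz",s["orientation"]).as_matrix(); print(M)
i=viewer.read_camera("scene"); x0,y0=350,130
c=np.clip(i[y0:y0+120,x0:x0+120].astype(float)*1.4+15,0,255).astype(np.uint8)
c=cv2.resize(c,None,fx=5,fy=5,interpolation=cv2.INTER_CUBIC)
p=(proj("scene",s["tcp_pos"])-[x0,y0]+.5)*5; cv2.circle(c,tuple(int(v) for v in p),3,(0,0,255),-1)
cv2.imwrite("pics/lift.png",c)
E
```

```text
[0.557 0.198 0.178] [-3.141 -0.08   1.785] [-0.21   0.455 -0.418]
[[-0.212  0.977 -0.018]
 [ 0.974  0.213  0.078]
 [ 0.08  -0.001 -0.997]]
```

View pics/lift.png

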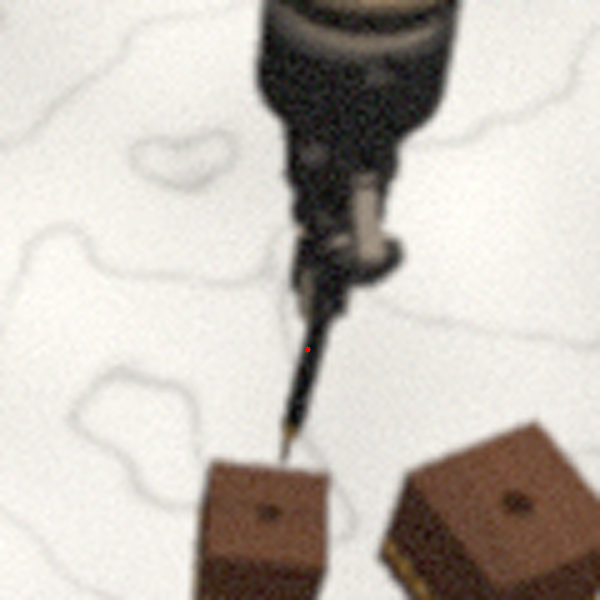

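```bash
python3 - <<'E'
from h import *
np.set_printoptions(precision=4,suppress=True)
s=env.get_state(); M=R.from_euler("xyz",s["orientation"]).as_matrix()
n=plane("scene",(406.3,222.2),.095); b=plane("scene",(408.3,214.5),.125); print("nib",n,"cone",b,"tcp",s["tcp_pos"])
ring=plane("scene",(292.7,201.7),.051)
d=np.array([*(ring-n)[:2],-.02]); u=M.T@d/.03; print(d,u,u/11)
E
```

```text
nib [0.5566 0.2014 0.095 ] cone [0.5572 0.2011 0.125 ] tcp [0.5565 0.1983 0.1778]
[-0.0603 -0.2887 -0.02  ] [-8.9999 -4.0135 -0.0443] [-0.8182 -0.3649 -0.004 ]
```

{"fn": "play_rows", "kwargs": {"commands": [[[-0.818,-0.365,-0.004],0],[[-0.818,-0.365,-0.004],0],[[-0.818,-0.365,-0.004],0],[[-0.818,-0.365,-0.004],0],[[-0.818,-0.365,-0.004],0],[[-0.818,-0.365,-0.004],0],[[-0.818,-0.365,-0.004],0],[[-0.818,-0.365,-0.004],0],[[-0.818,-0.365,-0.004],0],[[-0.818,-0.365,-0.004],0],[[-0.818,-0.365,-0.004],0],[[0,0,0],0],[[0,0,0],0]]}}

```text
clock: 13.42
tcp_pos: [0.4964, -0.0899, 0.1579]
orientation: [-3.141, -0.08, 1.785]
contact_force: [1.1, -0.0, -0.4]
finger_gap: 0.0095
grip_force: 48.8
```

```bash
python3 - <<'E'
from h import *
np.set_printoptions(precision=4,suppress=True)
s=env.get_state(); print(s["tcp_pos"],s["orientation"])
out=[]
for n,(x0,y0) in dict(scene=(270,165),top=(320,250)).items():
    i=viewer.read_camera(n); cv2.imwrite(f"pics/{n}9.png",i); c=i[y0:y0+50,x0:x0+50]
    c=np.clip(c.astype(float)*1.3+15,0,255).astype(np.uint8)
    out.append(cv2.resize(c,None,fx=8,fy=8,interpolation=cv2.INTER_CUBIC))
cv2.imwrite("pics/above.png",np.hstack(out))
print("nib pred",proj("scene",(.4962,-.0873,.075)),proj("scene",(.4962,-.0873,.051)))
E
```

```text
[ 0.4964 -0.0899  0.1579] [-3.141  -0.0802  1.785 ]
nib pred [292.3966 195.5599] [292.6973 201.6901]
```

View pics/above.png

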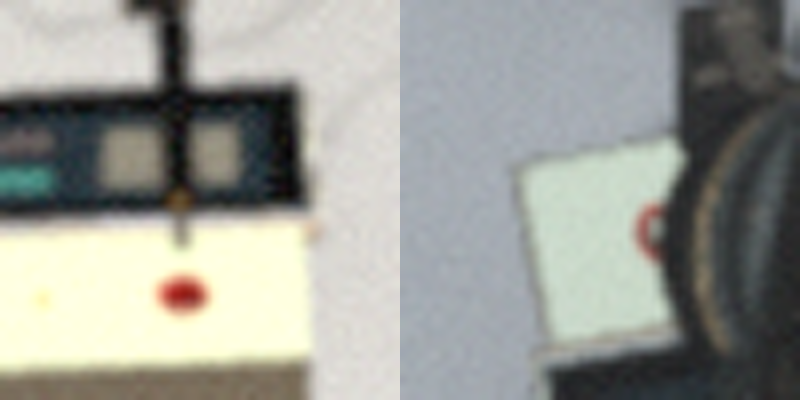

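{"fn": "play_rows", "kwargs": {"commands": [[[-0.013,0,0.166],0],[[-0.013,0,0.166],0],[[-0.013,0,0.166],0],[[-0.013,0,0.166],0],[[-0.013,0,0.166],0],[[-0.013,0,0.166],0],[[0,0,0],0]]}}

```text
clock: 14.4
tcp_pos: [0.4962, -0.0902, 0.1279]
orientation: [-3.141, -0.08, 1.785]
contact_force: [0.1, 0.0, -0.9]
finger_gap: 0.0094
grip_force: 48.8
```

{"fn": "play_rows", "kwargs": {"commands": [[[-0.008,0,0.1],0],[[-0.008,0,0.1],0],[[-0.004,0,0.05],0],[[-0.004,0,0.05],0],[[0,0,0],0],[[0,0,0],0]]}}

```text
clock: 15.15
tcp_pos: [0.4966, -0.0903, 0.1194]
orientation: [3.141, -0.079, 1.785]
contact_force: [-0.0, -0.4, 3.1]
finger_gap: 0.0097
grip_force: 49.2
```

{"fn": "play_rows", "kwargs": {"commands": [[[-0.003,0,0.033],0],[[-0.003,0,0.033],0],[[0,0,0],0],[[0,0,0],0]]}}

```text
clock: 15.65
tcp_pos: [0.4971, -0.0903, 0.1183]
orientation: [3.14, -0.079, 1.785]
contact_force: [-1.3, -0.3, 11.3]
finger_gap: 0.0097
grip_force: 50.3
```

{"fn": "play_rows", "kwargs": {"commands": [[[0,0,0],0],[[0,0,0],0],[[0,0,0],0],[[0,0,0],0],[[0,0,0],0],[[0,0,0],0]]}}

```text
clock: 16.4
tcp_pos: [0.4972, -0.0903, 0.1183]
orientation: [3.14, -0.079, 1.785]
contact_force: [-2.0, -0.1, 11.6]
finger_gap: 0.0093
grip_force: 50.3
```

```bash
python3 -c "
from workcell import env
print(env.sign_off())"
```

```text
the job is handed in; nothing more can be done
None
```

I handed the job in at about 16.4 s of the 38 s. The stylus was still gripped at about 50 N, and its nib was through the aperture pressing on the button at about 11.5 N. That is well above the 4 N spring, and the jump from about 3 N to 11 N in the last 2 mm suggests the button is fully down. No verdict came back, and I took no last picture of the bystanders or the stand.

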